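Measure the USB stick in the bench thickness gauge

TASK

Two bench thickness gauges stand on the desk, a blue one with the black and grey USB stick on its anvil and a green one with the eraser. Measure the USB stick: turn the black ratchet knob on top of its gauge clockwise (seen from above) until the spindle has come down on the stick and the knob has slipped by some 20 degrees or more, then let go, leaving the stick clamped. Do not touch the green gauge.

Things in the scene. Friction and masses are not known exactly. Their poses are not given: they have to be found in the camera images.
- grip_gauge_u (a point): Centre of the ratchet knob of the blue gauge, which holds the USB stick: upright black ribbed cylinder, 28 mm diameter, 32 mm tall, axis vertical, top 157 mm above the desk, this point 16 mm below the top. Grip its sides from above at any yaw; its height stays. Below: silver thimble (21 mm diameter, 98 to 124 mm up), blue arm (top 94 mm up, 34 mm wide) along the point's +x to a column. It is fixed.
- ratchet_gauge_u (a joint): Slip of the black knob against the silver thimble, rad. 0 at the start; grows as the knob is turned clockwise (seen from above) once the clamped part stops the thimble, at 0.12 N m. Never below 0: turned anticlockwise, the knob takes the thimble back with it.
- thimble_gauge_u (a joint): Turn of the silver thimble, rad, growing clockwise from above, 0 to 0.3 at the start. It needs 0.07 N m, stays where left and lowers the spindle 6 mm per rad; the spindle meets the USB stick at about 0.67. So the knob turns 0.35 to 0.8 rad before it slips; one clockwise turn of 1.35 rad in a single grasp is always enough, more does no harm.
- spindle_gauge_u: Steel spindle, 11 mm diameter, of the blue gauge; origin at the centre of its lower end face, 2 to 4 mm above the stick at the start. It goes straight down without turning and presses with about 8 N when the ratchet slips.
- usb_stick: Loose black USB stick with a grey cap, 17 x 38 x 9 mm (8 mm thick under the spindle), lying flat on the round steel anvil (32 mm diameter, top 30 mm above the desk) under the spindle; origin at the centre of its underside, about 4 mm off the spindle's axis.
- gauge_e: The other gauge, of the same shape but painted green; it holds the grey and white eraser; origin on the desk under its knob's axis, x towards its column. Base 108 x 66 mm, height 157 mm. Leave it alone.

How it is judged:
At the end, for the whole second after the job is handed in: The ratchet knob of the USB stick's gauge has slipped by more than 0.25 rad and is at rest, and the spindle still presses on the stick with more than 1 N, the stick within 12 mm of the spindle's axis (value of joint ratchet_gauge_u above 0.25 rad and contact force between spindle_gauge_u and usb_stick above 1 N and horizontal distance between usb_stick and spindle_gauge_u below 0.012 m and velocity of joint ratchet_gauge_u below 0.05 rad/s); the robot touches nothing.
It fails at once if the robot pushes on the gauge that holds the eraser (contact force between any of the fingers, the arm and gauge_e above 1 N).
It also fails if it takes over 29 s, if anything falls off the work surface, if the arm or the gripper's body presses on something with over 40 N, if the wrist force passes 120 N, or if a joint passes its speed limit or range.

ROBOT

A 6-joint arm with a two-finger parallel gripper is mounted at the origin on a cart in front of the work surface, level with it; the furniture and walls round the work are solid. World frame = base frame: x ahead of the robot, y to its left, z up, the work surface at z = 0. Lengths are in m, angles in rad, forces in N, time in s.
With the tool pointing down it reaches from about 0.3 to 0.875 m from the base axis. Payload 6.4 kg.
Tool frame: the origin (TCP) lies at the very end of the fingers, on their centre line; the grasp point (between the pads) lies ctrl.pinch_z behind it (ctrl.pinch_z is the distance from the TCP to the grasp point, in m); y points along the fingers, z is the direction in which the jaws open and shut, and the axes are right-handed (so a half turn about y gives the same grasp; the last joint's range is limited). The gripper opens to 85 mm and grips with 20 to 120 N. Pads are 22 mm wide; open, the fingers measure 114 mm over their backs; the gripper's body (76 mm by 85 mm) begins 54 mm behind the grasp point. The pads swing forward as they close: fully open they stand 13 mm farther back than shut.
Start: joints at [1.098, 0.181, 1.607, -0, 1.354, -0.206], TCP at [0.152, 0.555, 0.231] pointing down, gripper open.
Joint ranges: [-2.99, 2.99], [-0.89, 2.07], [0.3, 2.58], [-1.14, 4.28], [0, 2.63], [-3.12, 3.12]. Speed limits (rad/s): [2.57, 2.57, 3.01, 3.14, 3.14, 3.14].

INTERFACE

Orientations are given as a unit quaternion [w, x, y, z].
In Python, from bench import ctrl gives the robot as it stands.
- The arm moves only by the shell command python3 -m pendant 'ROWS'. ROWS is JSON, one flat list of numbers, 7 for each row, row after row: the shift along the world's x, y, z in m, then the turn, a rotation vector about the world's x, y, z in degrees, then the finger opening in m, from 0 to 0.0854. In form: [tx, ty, tz, rx, ry, rz, hand, tx, ty, tz, rx, ry, rz, hand, ...]. A call has 1 to 12 rows; each row shifts and turns the commanded pose from where the row before left it; what a row does not reach is not made up. A row lasts 1/8 s, in which the tool goes at most 62.5 mm and 10.7 degrees, less where a joint would pass 70% of its speed; a pose out of reach is approached as far as the arm can. A call with a gripper value outside its range is refused whole. The fingers move at their own pace and stop on an object; the grip force is fixed at half the most. Time passes only in rows, so rows that do not move let the fingers close. It gives the time, the measured TCP pose, the force and the opening at its end, in the units of the state.
- ctrl.get_obs(): the state, without advancing time (a new reading comes with each control period).
- ctrl.camera(name): name is "side" or "top" or "wrist"; returns the picture (480x640x3 uint8, red, green, blue); there is no depth.
- ctrl.camera_info(name): a dict with "fx", "fy", "cx", "cy" (pixels), "origin" and "rotation" of the camera in the world; the wrist camera has in their place "tool_from_camera" (4x4, takes a point from camera to tool coordinates, whose origin is the TCP and whose axes are the tool frame's). Camera axes: x right, y down, z forward; pixel columns grow to the right and rows downward; lengths in m; the calibration is good to about 2 mm. A picture is of the moment at which its call begins: read the wrist's pose just before it. camera_info takes no time and is no camera call.
- ctrl.hand_in(): hands the job in, once; it reports no verdict.
Trained networks look in the newest picture that a camera, given by its name, has taken for a name from the list of things; names that differ only in an ending like _2 or _b are one class to them, and where a whole thing is asked for, a point or a joint stands for the part that bears it (a point fixed in the world has none). Each returns a list of dicts, best first, with "score" (0 to 1); they miss things now and then, are a little off and sometimes report something else, mostly with a low value. They report only what shows in the picture. A call takes as long as a camera call.
- ctrl.silhouettes(target, camera): "mask" (480x640 bool, what is visible of it) and "bbox" ([left, top, right, bottom] in pixels, round what is visible of it).
The state is a dict: "time_s": time; "q": joint angles; "dq": joint speeds; "joint_efforts": joint torques, N m; "eef_pos": TCP position; "eef_rot": TCP orientation; "wrist_force": force on the tool from outside, world axes, zero at the start; "torque": the same for the moment, N m; "opening": opening from 0.0 (shut) to 1.0 (fully open).
Only numpy, scipy, OpenCV 4.12 (cv2) and the standard library are available. Lean on these libraries where they do the work, as an engineer would, in place of code of your own. Each camera call takes 0.05 s, during which the arm holds its last target.

## Working session

There is one attempt and no reset: what is moved stays moved. The work goes in short steps, Python scripts to look and compute and a shell command to move; the robot and the scene stay as the last step left them, time stands still between calls to the robot, and variables do not carry over. Pictures are saved under pics/ and viewed, and the job is handed in when it is done.

```bash
mkdir -p pics; ls; python3 - <<'E'
from bench import ctrl
import cv2,numpy as np
o=ctrl.get_obs();print(o['time_s'],o['eef_pos'],o['eef_rot'],o['opening'],ctrl.pinch_z)
for n in ['side','top']:
    im=ctrl.camera(n);cv2.imwrite(f'pics/{n}0.png',im[:,:,::-1])
    i=ctrl.camera_info(n);print(n,i)
    for t in ['grip_gauge_u','ratchet_gauge_u','gauge_e','usb_stick','spindle_gauge_u']:
        try:
            for d in ctrl.silhouettes(t,n)[:3]: print(t,d['score'],d['bbox'],d['mask'].sum())
        except Exception as e: print(t,e)
print(ctrl.get_obs()['time_s'])
E
```

```text
pics
0.0 [0.15130704 0.55414166 0.23035927] [-0.7002228   0.70142797 -0.0942499   0.09382852] 0.997884072883424 0.0187
side {'fx': 484.48613401507555, 'fy': 484.48613401507555, 'cx': 318.94630531246224, 'cy': 236.87962175144372, 'origin': array([ 0.67043971, -0.74972154,  0.63125146]), 'rotation': array([-0.44495335,  0.89007166,  0.08637462, -0.04825325])}
grip_gauge_u 0.71 [258.6, 282.8, 332.3, 386.9] 4021
ratchet_gauge_u 0.9 [271.2, 282.3, 293.3, 310.6] 511
gauge_e 0.94 [326.4, 183.0, 382.2, 260.5] 2047
usb_stick 0.45 [275.9, 337.4, 294.5, 359.4] 192
top {'fx': 441.6751146616166, 'fy': 441.6751146616166, 'cx': 323.38138803074946, 'cy': 236.4944008588505, 'origin': array([ 0.41378408, -0.05197685,  0.97244954]), 'rotation': array([ 0.05435288, -0.70537015,  0.70539625, -0.04375888])}
grip_gauge_u 0.91 [410.6, 219.0, 446.7, 268.0] 1641
ratchet_gauge_u 0.5 [430.8, 236.7, 453.1, 255.7] 243
gauge_e 0.86 [262.1, 190.6, 308.2, 250.8] 1542
0.6
```

View pics/side0.png

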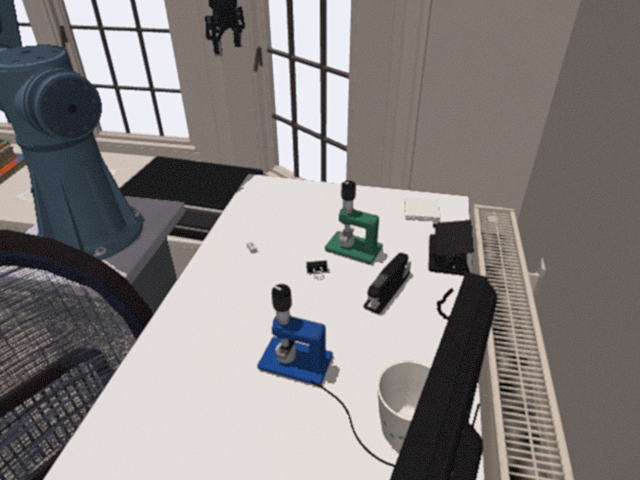

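View pics/top0.png

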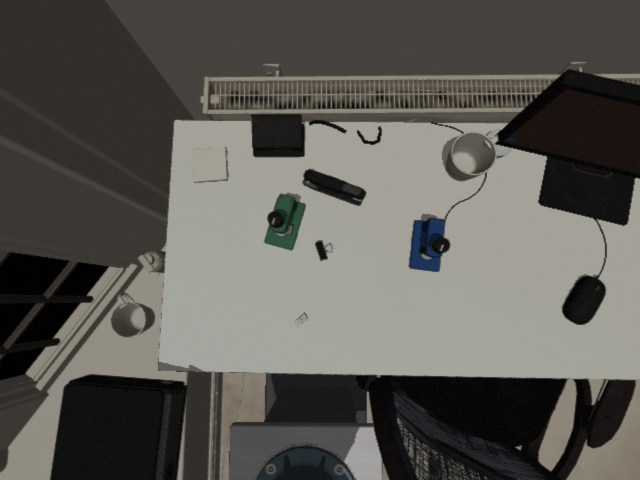

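```bash
cat > h.py <<'E'
import numpy as np
from scipy.spatial.transform import Rotation as R
from bench import ctrl
def cam(n):
    i=ctrl.camera_info(n);q=i['rotation'];return i,np.array(i['origin']),R.from_quat([q[1],q[2],q[3],q[0]]).as_matrix()
def proj(n,P):
    i,o,M=cam(n);c=(np.atleast_2d(P)-o)@M
    return np.c_[i['fx']*c[:,0]/c[:,2]+i['cx'],i['fy']*c[:,1]/c[:,2]+i['cy']]
def ray(n,u,v,z):
    i,o,M=cam(n);d=M@np.array([(u-i['cx'])/i['fx'],(v-i['cy'])/i['fy'],1]);return o+d*(z-o[2])/d[2]
E
python3 - <<'E'
from h import *
from scipy.optimize import least_squares
a=np.linspace(0,2*np.pi,60)
ring=np.c_[np.cos(a),np.sin(a)]*.014
def bb(n,x,y):
    P=np.r_[np.c_[ring+[x,y],0*a+.157],np.c_[ring+[x,y],0*a+.125]];p=proj(n,P);return np.r_[p.min(0),p.max(0)]
obs={'side':[271.2,282.3,293.3,310.6],'top':[430.8,236.7,453.1,255.7]}
for n in obs:
    r=least_squares(lambda s:bb(n,*s)-obs[n],[.4,-.3]);print(n,r.x,r.fun)
r=least_squares(lambda s:np.r_[bb('side',*s)-obs['side'],bb('top',*s)-obs['top']],[.4,-.3]);print(r.x,r.fun)
import cv2
im=cv2.imread('pics/top0.png')[200:290,240:470];cv2.imwrite('pics/tc.png',cv2.resize(im,None,fx=3.4,fy=3.4,interpolation=2))
for s in [(276,218),(285,230)]: print('green knob',ray('top',*s,.157))
for s in [(414,219),(446,219),(440,271),(410,268),(265,243),(293,249),(306,203)]: print('base',ray('top',*s,.01))
print(ray('top',498,142,.3),ray('top',498,142,.5))
E
```

```text
side [ 0.51350933 -0.25983994] [ 0.78224677 -0.58768313 -0.80480248  0.58272119]
top [ 0.51100549 -0.26297377] [ 1.6073308   1.13627867 -1.54457698 -1.15908477]
[ 0.5127006  -0.26140251] [-0.06230385  0.05388715 -1.59417962  1.27322028  0.75886886  0.23253328
 -2.43260546 -2.03825379]
green knob [0.56293827 0.04937752 0.157     ]
green knob [0.54010822 0.0321496  0.157     ]
base [ 0.58705845 -0.23733253  0.01      ]
base [ 0.58693939 -0.30763309  0.01      ]
base [ 0.47249259 -0.29041036  0.01      ]
base [ 0.47899625 -0.22571669  0.01      ]
base [0.53399538 0.09100779 0.01      ]
base [0.52067672 0.02918654 0.01      ]
base [0.62361572 0.00130746 0.01      ]
[ 0.65776819 -0.31676465  0.3       ] [ 0.58520241 -0.23801144  0.5       ]
```

View pics/tc.png

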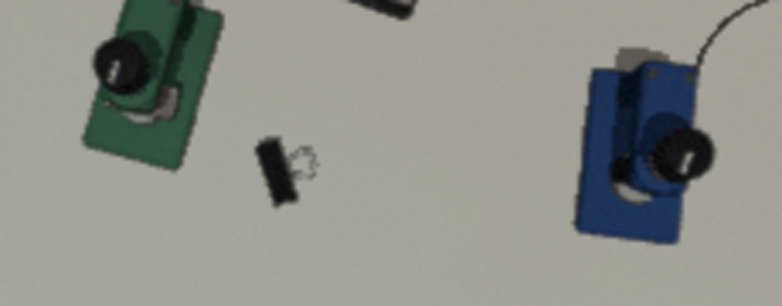

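```bash
python3 - <<'E'
from h import *
import cv2
def tri(a,b):
    A=[];B=[]
    for n,(u,v) in (('side',a),('top',b)):
        i,o,M=cam(n);d=M@np.array([(u-i['cx'])/i['fx'],(v-i['cy'])/i['fy'],1]);d/=np.linalg.norm(d);Pm=np.eye(3)-np.outer(d,d);A.append(Pm);B.append(Pm@o)
    x=np.linalg.lstsq(np.vstack(A),np.hstack(B),rcond=None)[0]
    return x,np.linalg.norm(A[0]@x-B[0]),np.linalg.norm(A[1]@x-B[1])
for a in [(470,277),(483,278),(495,290)]:
    for b in [(498,142),(570,70)]: print(a,b,tri(a,b))
im=ctrl.camera('wrist');cv2.imwrite('pics/w0.png',im[:,:,::-1])
o=ctrl.get_obs();q=o['eef_rot'];print(R.from_quat([q[1],q[2],q[3],q[0]]).as_matrix().round(3),o['q'])
print(R.from_matrix([[1,0,0],[0,1,0],[0,0,1]]).as_rotvec())
E
```

```text
(470, 277) (498, 142) (array([ 0.712844  , -0.33206751,  0.26540721]), np.float64(0.04012393617079747), np.float64(0.04012393617079758))
(470, 277) (570, 70) (array([ 0.7422409 , -0.40930603,  0.34960686]), np.float64(0.0077681377552491285), np.float64(0.0077681377552489975))
(483, 278) (498, 142) (array([ 0.7198156 , -0.33356278,  0.26548905]), np.float64(0.04664354410878808), np.float64(0.04664354410878711))
(483, 278) (570, 70) (array([ 0.74855736, -0.41028746,  0.34836675]), np.float64(0.0027104897876922365), np.float64(0.0027104897876935896))
(495, 290) (498, 142) (array([ 0.72909363, -0.33934897,  0.25426709]), np.float64(0.05149683312643318), np.float64(0.051496833126432745))
(495, 290) (570, 70) (array([ 0.75694158, -0.41574932,  0.33938623]), np.float64(0.0004257974797724873), np.float64(0.00042579747977220656))
[[ 0.965  0.     0.264]
 [-0.264  0.     0.965]
 [-0.    -1.     0.   ]] [ 1.09767870e+00  1.80789416e-01  1.60696967e+00  1.63093314e-05
  1.35378022e+00 -2.06276553e-01]
[0. 0. 0.]
```

View pics/w0.png

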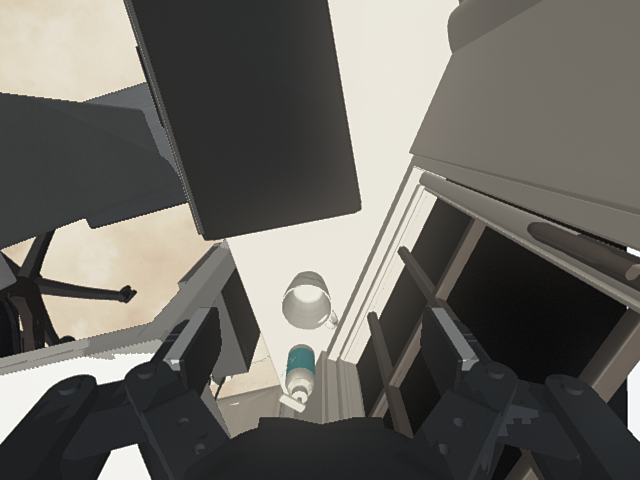

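```bash
python3 - <<'E'
from h import *
for uv in [(498,142),(570,70),(625,172),(634,222),(548,155)]:
  for z in (.02,.1,.2,.3,.35,.4,.45):
    P=ray('top',*uv,z);print(uv,z,P.round(3),proj('side',P).round())
E
```

```text
(498, 142) 0.02 [ 0.759 -0.427  0.02 ] [[444. 484.]]
(498, 142) 0.1 [ 0.73  -0.396  0.1  ] [[429. 421.]]
(498, 142) 0.2 [ 0.694 -0.356  0.2  ] [[409. 337.]]
(498, 142) 0.3 [ 0.658 -0.317  0.3  ] [[387. 245.]]
(498, 142) 0.35 [ 0.64  -0.297  0.35 ] [[375. 196.]]
(498, 142) 0.4 [ 0.621 -0.277  0.4  ] [[363. 144.]]
(498, 142) 0.45 [ 0.603 -0.258  0.45 ] [[350.  91.]]
(570, 70) 0.02 [ 0.929 -0.599  0.02 ] [[636. 707.]]
(570, 70) 0.1 [ 0.886 -0.553  0.1  ] [[601. 606.]]
(570, 70) 0.2 [ 0.832 -0.496  0.2  ] [[557. 477.]]
(570, 70) 0.3 [ 0.778 -0.438  0.3  ] [[512. 344.]]
(570, 70) 0.35 [ 0.751 -0.41   0.35 ] [[489. 276.]]
(570, 70) 0.4 [ 0.724 -0.381  0.4  ] [[466. 206.]]
(570, 70) 0.45 [ 0.697 -0.352  0.45 ] [[442. 136.]]
(625, 172) 0.02 [ 0.689 -0.701  0.02 ] [[360. 795.]]
(625, 172) 0.1 [ 0.666 -0.647  0.1  ] [[344. 678.]]
(625, 172) 0.2 [ 0.637 -0.578  0.2  ] [[325. 530.]]
(625, 172) 0.3 [ 0.608 -0.51   0.3  ] [[306. 380.]]
(625, 172) 0.35 [ 0.594 -0.476  0.35 ] [[296. 305.]]
(625, 172) 0.4 [ 0.579 -0.442  0.4  ] [[286. 229.]]
(625, 172) 0.45 [ 0.565 -0.408  0.45 ] [[276. 153.]]
(634, 222) 0.02 [ 0.578 -0.71   0.02 ] [[228. 772.]]
(634, 222) 0.1 [ 0.564 -0.655  0.1  ] [[224. 659.]]
(634, 222) 0.2 [ 0.547 -0.586  0.2  ] [[218. 516.]]
(634, 222) 0.3 [ 0.53  -0.517  0.3  ] [[212. 371.]]
(634, 222) 0.35 [ 0.521 -0.482  0.35 ] [[209. 298.]]
(634, 222) 0.4 [ 0.512 -0.447  0.4  ] [[206. 224.]]
(634, 222) 0.45 [ 0.504 -0.413  0.45 ] [[203. 150.]]
(548, 155) 0.02 [ 0.729 -0.536  0.02 ] [[416. 578.]]
(548, 155) 0.1 [ 0.702 -0.495  0.1  ] [[400. 500.]]
(548, 155) 0.2 [ 0.669 -0.444  0.2  ] [[380. 397.]]
(548, 155) 0.3 [ 0.636 -0.393  0.3  ] [[359. 288.]]
(548, 155) 0.35 [ 0.62  -0.368  0.35 ] [[347. 231.]]
(548, 155) 0.4 [ 0.603 -0.343  0.4  ] [[336. 173.]]
(548, 155) 0.45 [ 0.587 -0.317  0.45 ] [[324. 112.]]
```

```bash
python3 - <<'E'
from h import *
for uv in [(370,380),(385,440),(450,395)]:
  for z in (0,.1,.2,.3,.4,.5):
    P=ray('top',*uv,z);print(uv,z,P.round(3),proj('side',P).round())
E
```

```text
(370, 380) 0 [ 0.242 -0.137 -0.   ] [[166. 287.]]
(370, 380) 0.1 [ 0.26  -0.128  0.1  ] [[166. 244.]]
(370, 380) 0.2 [ 0.277 -0.119  0.2  ] [[166. 195.]]
(370, 380) 0.3 [ 0.295 -0.111  0.3  ] [[166. 139.]]
(370, 380) 0.4 [ 0.313 -0.102  0.4  ] [[167.  74.]]
(370, 380) 0.5 [ 0.33  -0.093  0.5  ] [[167.  -2.]]
(385, 440) 0 [ 0.121 -0.166  0.   ] [[100. 290.]]
(385, 440) 0.1 [ 0.151 -0.154  0.1  ] [[103. 246.]]
(385, 440) 0.2 [ 0.181 -0.143  0.2  ] [[107. 197.]]
(385, 440) 0.3 [ 0.211 -0.131  0.3  ] [[111. 141.]]
(385, 440) 0.4 [ 0.242 -0.119  0.4  ] [[116.  76.]]
(385, 440) 0.5 [ 0.272 -0.107  0.5  ] [[122.  -1.]]
(450, 395) 0 [ 0.212 -0.305  0.   ] [[104. 353.]]
(450, 395) 0.1 [ 0.233 -0.279  0.1  ] [[107. 300.]]
(450, 395) 0.2 [ 0.253 -0.253  0.2  ] [[111. 241.]]
(450, 395) 0.3 [ 0.274 -0.227  0.3  ] [[115. 174.]]
(450, 395) 0.4 [ 0.295 -0.201  0.4  ] [[121.  99.]]
(450, 395) 0.5 [ 0.316 -0.175  0.5  ] [[126.  12.]]
```

```bash
python3 - <<'E'
import cv2
im=cv2.imread('pics/top0.png')[340:480,220:460];cv2.imwrite('pics/tc2.png',cv2.convertScaleAbs(cv2.resize(im,None,fx=3.3,fy=3.3,interpolation=2),alpha=3))
E
```

```text
(no output)
```

View pics/tc2.png

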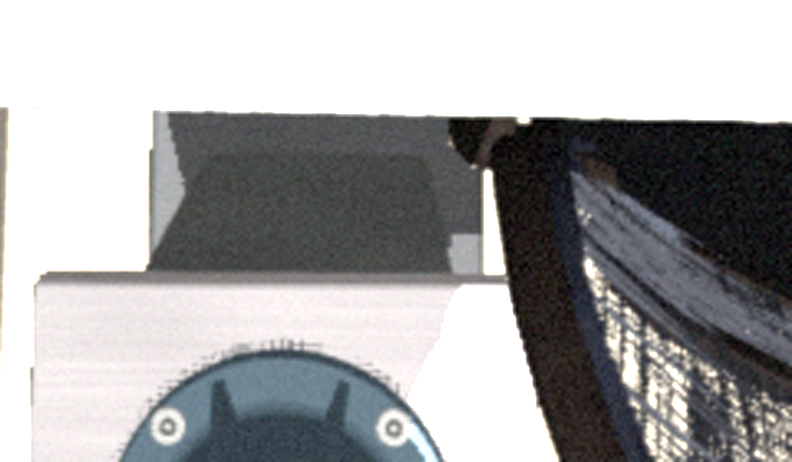

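```bash
python3 -m pendant '[0.033,-0.050,0,0,0,-4,0.0854, 0.033,-0.050,0,0,0,-4,0.0854, 0.033,-0.050,0,0,0,-4,0.0854, 0.034,-0.050,0,0,0,-4,0.0854, 0.034,-0.050,0,0,0,-4,0.0854, 0.034,-0.050,0,0,0,-4,0.0854, 0.034,-0.050,0,0,0,-4,0.0854, 0.034,-0.050,0,0,0,-4,0.0854, 0.013,-0.058,0,0,0,-4,0.0854, 0.013,-0.058,0,0,0,-4,0.0854, 0.013,-0.058,0,0,0,-4,0.0854, 0.013,-0.058,0,0,0,-4,0.0854]'
```

```text
time_s: 2.15
eef_pos: [0.4728, -0.0794, 0.2317]
eef_rot: [0.602, -0.601, 0.371, -0.372]
wrist_force: [-0.2, 1.0, -0.4]
opening: 0.999
```

```bash
python3 -m pendant '[0.010,-0.045,0,0,0,-4,0.0854, 0.010,-0.045,0,0,0,-4,0.0854, 0.010,-0.045,0,0,0,-4,0.0854, 0.009,-0.046,0,0,0,-4,0.0854, 0,0,0,0,0,0,0.0854, 0,0,0,0,0,0,0.0854]'
python3 - <<'E'
from h import *
import cv2
o=ctrl.get_obs()
im=ctrl.camera('wrist')
q=o['eef_rot'];M=R.from_quat([q[1],q[2],q[3],q[0]]).as_matrix();T=ctrl.camera_info('wrist')
print(o['eef_pos'],M.round(3),o['q'])
X=np.array(T['tool_from_camera']);print(X.round(3))
a=np.linspace(0,2*np.pi,60)
def pw(P):
    c=((P-o['eef_pos'])@M-X[:3,3])@X[:3,:3];return np.c_[T['fx']*c[:,0]/c[:,2]+T['cx'],T['fy']*c[:,1]/c[:,2]+T['cy']]
b=im[:,:,::-1].copy()
for z,c in ((.157,(0,0,255)),(.125,(0,255,0))):
    p=pw(np.c_[.5125+.014*np.cos(a),-.2613+.014*np.sin(a),0*a+z]);print(z,p.mean(0),p.min(0),p.max(0))
    cv2.polylines(b,[p.round().astype(int)],True,c,1)
for t in ['ratchet_gauge_u','grip_gauge_u']:
    for d in ctrl.silhouettes(t,'wrist')[:3]: print(t,d['score'],d['bbox'],d['mask'].sum())
cv2.imwrite('pics/w1.png',b);cv2.imwrite('pics/w1r.png',im[:,:,::-1])
E
```

```text
time_s: 2.9
eef_pos: [0.5113, -0.2579, 0.231]
eef_rot: [0.545, -0.544, 0.451, -0.451]
wrist_force: [-0.6, 0.7, -1.0]
opening: 1.0
[ 0.5113132  -0.25794013  0.23095932] [[ 0.186 -0.001  0.983]
 [-0.983  0.001  0.186]
 [-0.001 -1.    -0.   ]] [-6.74551613e-01  1.76604209e-01  1.61255174e+00  2.93239595e-04
  1.35344814e+00 -8.61677719e-01]
[[-0.001  0.951  0.308 -0.079]
 [ 0.001 -0.308  0.951 -0.143]
 [ 1.     0.001 -0.    -0.   ]
 [ 0.     0.     0.     1.   ]]
0.157 [322.26095807 259.99032483] [300.91274731 240.1005559 ] [342.92646491 279.41432676]
0.125 [322.09972611 244.95277092] [303.2306012 227.1426635] [340.36509741 262.38386329]
ratchet_gauge_u 0.81 [304.3, 226.1, 344.0, 280.3] 1734
grip_gauge_u 0.7 [280.3, 169.7, 397.8, 278.9] 8171
```

View pics/w1.png

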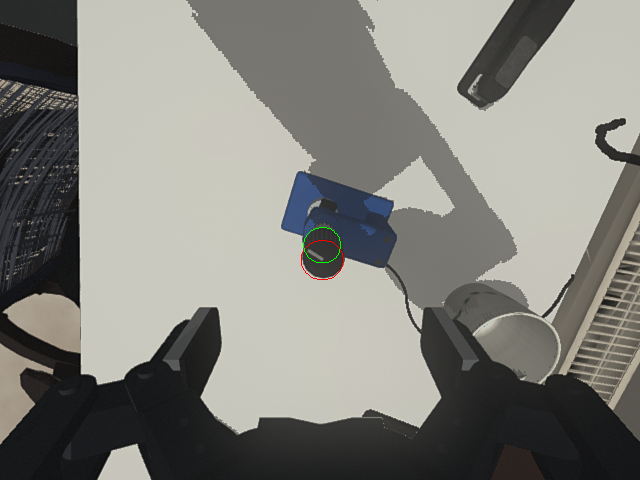

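```bash
python3 -m pendant '[0.0026,-0.0025,-0.03,0,0,0,0.0854, 0,0,-0.04,0,0,0,0.0854, 0,0,-0.025,0,0,0,0.07, 0,0,-0.014,0,0,0,0.06, 0,0,0,0,0,0,0.045]'
python3 - <<'E'
from h import *
import cv2
im=ctrl.camera('wrist');cv2.imwrite('pics/w2.png',im[:,:,::-1])
im=ctrl.camera('side');cv2.imwrite('pics/s2.png',cv2.resize(im[220:400,180:420,::-1],None,fx=3,fy=3))
o=ctrl.get_obs();print(o['eef_pos'],o['wrist_force'],o['opening'])
E
```

```text
time_s: 3.68
eef_pos: [0.5139, -0.26, 0.1218]
eef_rot: [0.545, -0.545, 0.451, -0.45]
wrist_force: [0.3, -0.4, -0.6]
opening: 0.533
[ 0.51487951 -0.26104098  0.12349462] [-0.39860412 -1.08145437  0.71636472] 0.52414266041003
```

View pics/w2.png

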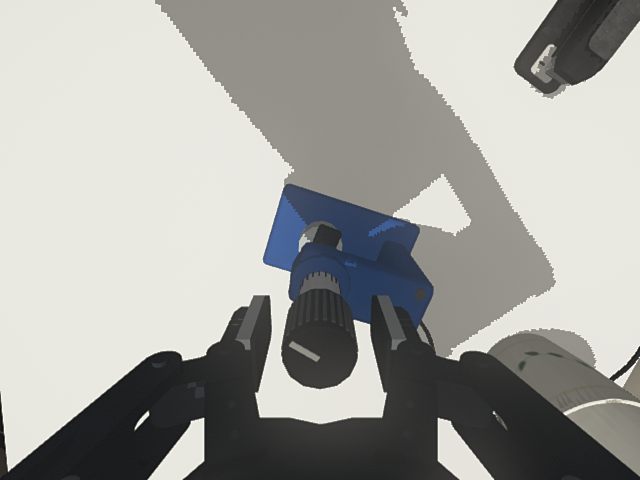

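View pics/s2.png

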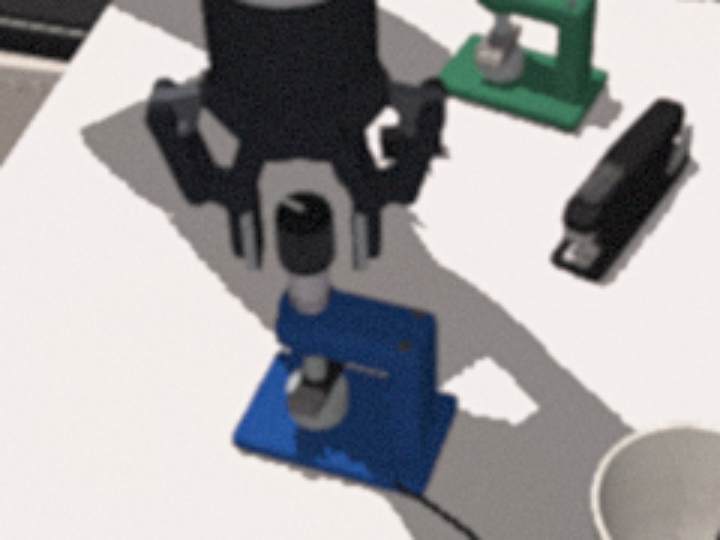

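```bash
python3 -m pendant '[0,0,0,0,0,0,0.02, 0,0,0,0,0,0,0.02, 0,0,0,0,0,0,0.02,0,0,0,0,0,0,0.02]'
python3 - <<'E'
from h import *
import cv2
im=ctrl.camera('wrist');cv2.imwrite('pics/w3.png',im[:,:,::-1])
o=ctrl.get_obs();print(o['eef_pos'],o['wrist_force'],o['torque'],o['opening']*.0854)
E
```

```text
time_s: 4.28
eef_pos: [0.5141, -0.2616, 0.1241]
eef_rot: [-0.544, 0.545, -0.451, 0.451]
wrist_force: [-4.9, -0.3, 7.5]
opening: 0.314
[ 0.51406227 -0.26158202  0.12415733] [-5.50315504 -0.24764168  6.99153202] [0.04973703 0.90599492 0.01076361] 0.026679226515933734
```

View pics/w3.png

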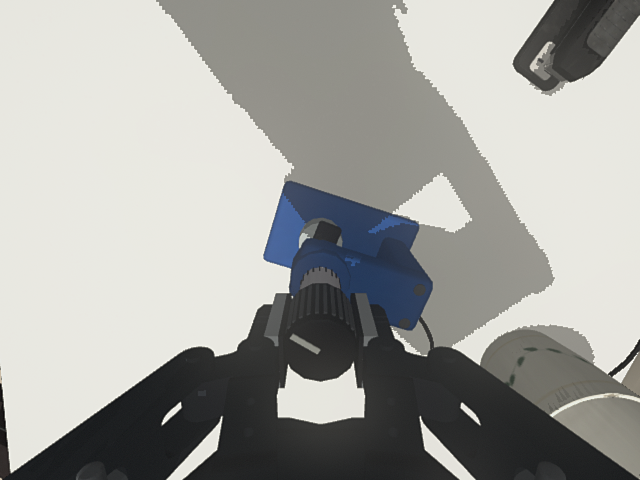

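```bash
python3 -m pendant '[0,0,0,0,0,-7,0.02, 0,0,0,0,0,-7,0.02, 0,0,0,0,0,-7,0.02, 0,0,0,0,0,-7,0.02, 0,0,0,0,0,-7,0.02, 0,0,0,0,0,-7,0.02]'
python3 - <<'E'
from h import *
import cv2
im=ctrl.camera('wrist');cv2.imwrite('pics/w4.png',im[:,:,::-1])
o=ctrl.get_obs();print(o['eef_pos'],o['wrist_force'],o['torque'],o['opening']*.0854,o['q'])
E
```

```text
time_s: 5.08
eef_pos: [0.5133, -0.2615, 0.1241]
eef_rot: [-0.345, 0.346, -0.617, 0.617]
wrist_force: [-8.9, 0.7, 9.7]
opening: 0.308
[ 0.51332836 -0.26147871  0.12411318] [-8.18104341 -0.08393109  9.22827736] [ 0.15138108  1.42584945 -0.01863449] 0.026777875807394214 [-0.67591492  0.30113693  1.69197565 -0.00221554  1.14903361 -0.12003079]
```

View pics/w4.png

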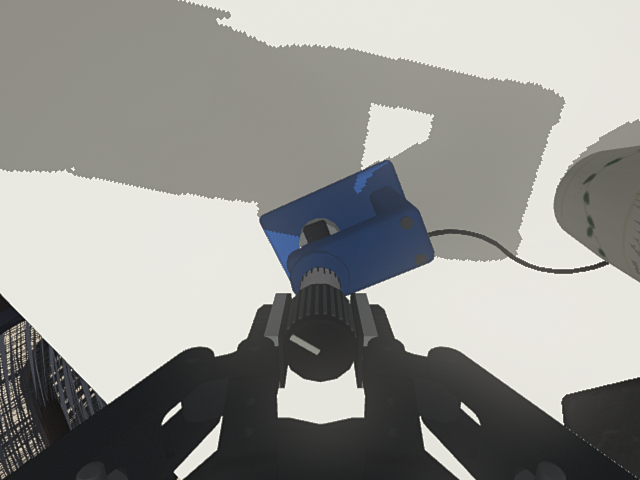

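```bash
python3 -m pendant '[0,0,0,0,0,-7,0.02, 0,0,0,0,0,-7,0.02, 0,0,0,0,0,-7,0.02, 0,0,0,0,0,-7,0.02, 0,0,0,0,0,-7,0.02, 0,0,0,0,0,-7,0.02, 0,0,0,0,0,-7,0.02, 0,0,0,0,0,-7,0.02, 0,0,0,0,0,-7,0.02, 0,0,0,0,0,0,0.02]'
python3 - <<'E'
from h import *
import cv2
im=ctrl.camera('wrist');cv2.imwrite('pics/w5.png',im[:,:,::-1])
o=ctrl.get_obs();print(o['eef_pos'],o['wrist_force'],o['torque'],o['opening']*.0854,o['q'])
E
```

```text
time_s: 6.38
eef_pos: [0.5128, -0.2606, 0.124]
eef_rot: [-0.028, 0.026, 0.707, -0.706]
wrist_force: [-10.3, 4.2, 11.6]
opening: 0.311
[ 0.51277503 -0.2605528   0.1240203 ] [-10.79988211   3.57784179  12.10981062] [0.64332505 1.76674875 0.0072215 ] 0.026585444898940973 [-6.75533843e-01  3.00763080e-01  1.69267734e+00 -1.65873060e-03
  1.15094742e+00  9.70749903e-01]
```

View pics/w5.png

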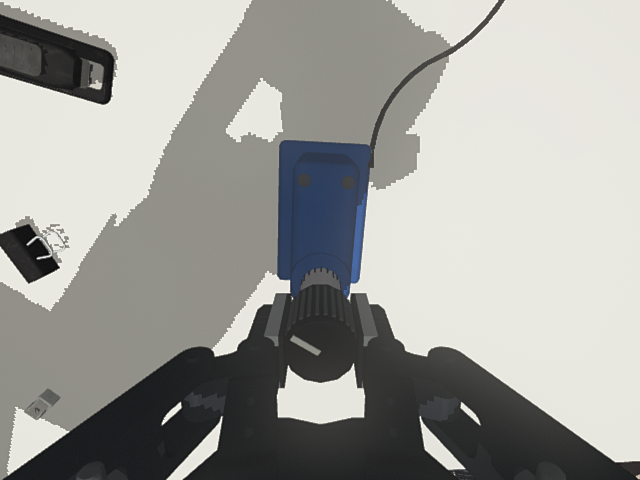

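```bash
python3 -m pendant '[0,0,0,0,0,0,0.04, 0,0,0,0,0,0,0.06, 0,0,0,0,0,0,0.075, 0,0,0,0,0,0,0.075, 0,0,0.02,0,0,0,0.075, 0,0,0.04,0,0,0,0.075, 0,0,0.05,0,0,0,0.075, 0,0,0.03,0,0,0,0.075, -0.03,0.03,0,0,0,0,0.075, -0.04,0.03,0,0,0,0,0.075, 0,0,0,0,0,0,0.075]'
python3 - <<'E'
from h import *
import cv2
im=ctrl.camera('wrist');cv2.imwrite('pics/w6.png',im[:,:,::-1])
im=ctrl.camera('side');cv2.imwrite('pics/s6.png',cv2.resize(im[220:400,180:420,::-1],None,fx=3,fy=3))
o=ctrl.get_obs();print(o['time_s'],o['eef_pos'],o['wrist_force'],o['opening']*.0854,o['dq'].round(3))
E
```

```text
time_s: 7.8
eef_pos: [0.4421, -0.1987, 0.2617]
eef_rot: [-0.027, 0.026, 0.707, -0.706]
wrist_force: [0.2, -0.3, 0.7]
opening: 0.88
7.9 [ 0.44450735 -0.20101018  0.26280193] [ 1.06434949 -0.60473068 -0.35739938] 0.07485772225235603 [-0.007  0.031 -0.036  0.003 -0.002  0.   ]
```

View pics/s6.png

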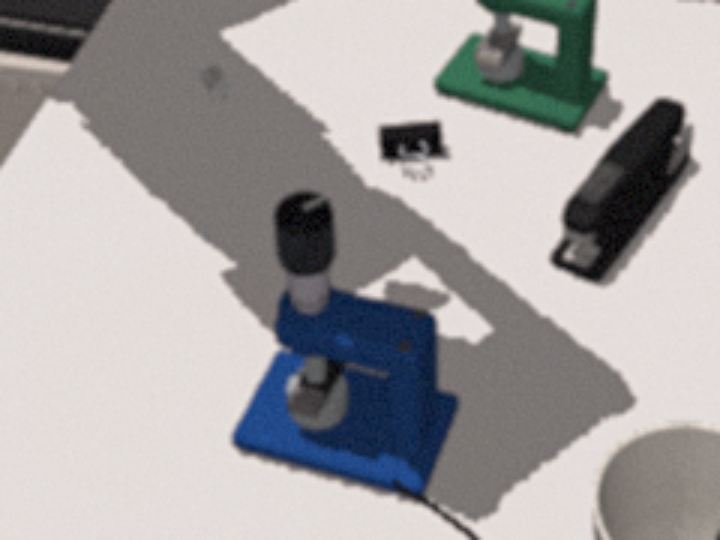

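View pics/w6.png

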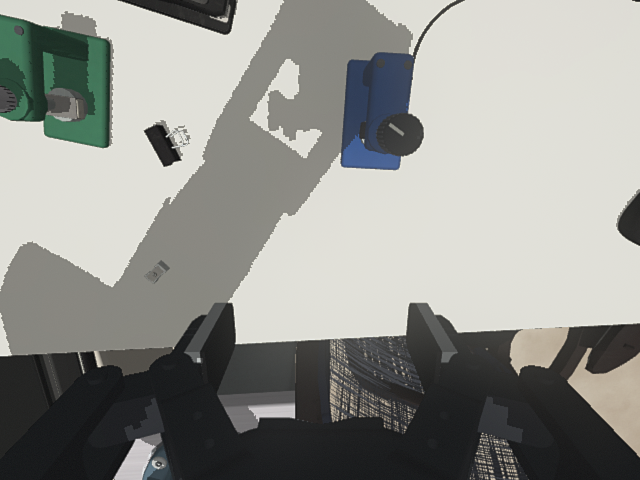

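```bash
python3 -c "
from bench import ctrl
print(ctrl.hand_in())"
```

```text
the job is handed in; nothing more can be done
None
```

I turned the blue gauge's knob about 105° (1.83 rad) clockwise in one grasp, let go, moved the arm clear and handed the job in at 7.9 s. That is well past the 1.35 rad that is always enough.

- **Turn:** The knob's white mark stayed fixed relative to the gripper throughout, so the knob did not slip in the fingers. After release the mark kept that position, so it did not spring back. With the turn-up range you gave, the slip should be at least 1.0 rad.
- **Stick:** The side picture shows the stick still on the anvil under the spindle.
- **Robot:** It stands clear with the gripper open. The wrist force was about 16 N or less at every reading and was near zero at the end. The arm passed the green gauge about 7 cm above its top without touching it.

I could not read the slip angle or the spindle force directly. They follow from the angle turned and the pictures. No check failed or disagreed.

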